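Park the index plunger and load the block-scanner sled

TASK

Get the block scanner ready: pull its sprung index plunger up by the T-handle, gently and by feel, give it its quarter turn so that it rests in the notch and stays up by itself, and let go. Then draw the freed sled all the way out to its end stop without ramming it, and set the wax block that lies beside the scanner down flat in the sled's pocket. Force nothing in the mechanism, leave the plunger parked and the sled out, and do not disturb the other things on the bench.

Things in the scene. Friction and masses are not known exactly. Their poses are not given: they have to be found in the camera images.
- stand: Block scanner, fixed to the bench: 330 x 156 mm aluminium base plate, low white hood at its back (top at 72 mm), grey camera barrel on it (top at 169 mm). Origin at bench height; +x to the hood, sled comes out along -x, +y to the plunger's side, z up. Base spans x -170 to 160, y -62 to 94 mm; hood x 45 to 157; barrel axis at x 98, y 0, 53 mm across
- bracket: Dark bracket (top at 46 mm) with nut and 22 mm steel guide sleeve; axes as stand, plunger axis at x 0, y 55 mm. The sleeve's crown has a slot for the plunger's cross pin, then clockwise a land, a 2 mm deep rest notch, a raised stop. The sleeve is screwed in differently each time: the pin clears the slot at 10 to 18 mm lift (not told which); the hard top stop comes 2 mm above that
- plunger: Index plunger: 8 mm steel pin with tapered nose, cross pin and T-handle, moves up and down in the sleeve, pressed down by a spring (6 N home, 13 N at the top). Home, its nose sits 6 mm deep in a hole of the sled and locks it. Origin on its axis, at bench height when home
- plunger_lift (a joint): Lift of the plunger in m: 0 home, grows upward. Parked in the rest notch it reads 0.008 to 0.016 depending on the sleeve, 2 mm less than the lift at which the cross pin came clear
- knob_turn (a joint): Turn of the plunger's T-handle in rad, growing clockwise seen from above: 0 locked (bar along the stand's x axis), anywhere from 1.26 to 1.64 the cross pin is over the wide rest notch. It can turn only when the plunger is lifted clear of the slot, and only clockwise, to a raised stop at 1.64
- t_handle (a point): Centre of the black T-handle bar on the plunger, 90 mm above the bench when home. The bar is 46 mm long, 12 mm wide and 16 mm high (top at 98 mm home, up to 114 mm parked), edges rounded; the point turns with it: its x axis runs along the bar, z up. Keep fingertips less than 8 mm below the bar: the sleeve's crown is up to 72 mm high
- sled: Aluminium sled, 175 x 112 x 8 mm, its top 28.5 mm above the bench, on rails; slides out of the hood along the stand's -x. Friction about 2 N. Same origin and axes as the stand when it is in
- sled_out (a joint): How far the sled is out, in m: 0 in and locked, 0.170 against the end stop
- pull_post (a point): On the axis of the sled's black pull post, 25.5 mm above the sled's top (54 mm above the bench). Head 19 mm across, from 46.5 to 61.5 mm above the bench, on a 12 mm neck, top at 64.5 mm. Axes as the stand's
- pocket (a point): Centre of the floor of the sled's rectangular pocket, 30.5 mm above the bench; inside 49.5 mm along x by 33.5 mm along y, 8 mm deep, chamfered mouth, walls 8 mm thick. Axes as the stand's. It is under the hood until the sled is drawn out
- end_stop: Small black rubber stop, 10 x 30 x 4.5 mm, between the rails near the front of the base plate, that the sled meets when it is fully out. Same origin and axes as the stand
- wax_block: Cream paraffin wax block, 30 x 46 x 22 mm (x, y, z), 50 g, lying flat on the bench within 0.4 m to the left of the scanner (not the one far out at the left end). Origin at the centre of its underside; its y axis is the long side and goes along the pocket's x axis, either way round
- petri_dish: Bystander: closed round petri dish, 63 mm across, 14 mm high, flat on the bench; origin at the centre of its underside. Leave it
- tape_roll: Bystander: roll of tan tape, 68 mm across, 19 mm high; origin under its centre. Leave it
- marker: Bystander: black marker pen, 14 x 117 x 16 mm, long side along y. Leave it
- forceps: Bystander: steel forceps, 13 x 122 x 10 mm, long side along y. Leave it
- beaker: Bystander: plastic beaker, 64 mm across, 78 mm high. Leave it

How it is judged (in metres and radians):
On the way, in this order (a step that is already met when the one before it is completed fails the run):
1. the plunger is parked in its rest notch and stays there, untouched by the gripper, with the sled still in (value of joint knob_turn above 1.15 rad and value of joint plunger_lift above 0.007 m and value of joint sled_out below 0.02 m and contact force between plunger and the fingers below 0.3 N), for 0.3 s.
2. the sled is out at its end stop, the plunger still parked (value of joint knob_turn above 1.15 rad and value of joint plunger_lift above 0.007 m and value of joint sled_out above 0.165 m), for 0.2 s.
At the end, for the whole second after the job is handed in: Plunger parked (turned over 1.15 rad, over 7 mm up); sled out over 165 of its 170 mm; wax block at rest on the pocket floor: within 3.5 mm of its centre and 2 mm of floor height, tilted under 0.06 rad, long side within 0.15 rad of the stand's x axis (all of step 2 and horizontal distance between wax_block and pocket below 0.0035 m and z of wax_block in the frame of pocket between -0.002 and 0.002 m and angle between the y axis of wax_block and the x axis of stand, either way round below 0.15 rad and angle between wax_block's own z axis and vertical below 0.06 rad and linear speed of wax_block below 0.01 m/s); the robot touches nothing.
It fails at once if the plunger is forced against its sleeve or bracket (pulled on its top stop, or twisted while still in the slot) with more than 25 N (contact force between plunger and bracket above 25 N).
It fails at once if the sled is pulled against the locking pin with more than 25 N (contact force between plunger and sled above 25 N).
It fails at once if the sled is rammed into its end stop with more than 25 N (contact force between end_stop and anything else above 25 N).
It fails at once if a bystander is moved by more than 25 mm (distance of any of petri_dish, tape_roll, marker, forceps, beaker from where it was at the start of the episode above 0.025 m).
It also fails if it takes over 66 s, if anything falls off the work surface, if the arm or the gripper's body presses on something with over 40 N, if the wrist force passes 120 N, or if a joint passes its speed limit or range.

ROBOT

A 7-joint arm with a two-finger parallel gripper is mounted at the origin on a cart in front of the work surface, level with it; the furniture and walls round the work are solid. World frame = base frame: x ahead of the robot, y to its left, z up, the work surface at z = 0. Lengths are in mm, angles in degrees, forces in N, time in s.
With the tool pointing down it reaches from about 400 to 875 mm from the base axis. Payload 19.3 kg.
Tool frame: the origin (TCP) lies between the finger pads; the fingertips stand 25 mm ahead of it and the grasp point (between the pads) lies 6 mm ahead of it; y points along the fingers, z is the direction in which the jaws open and shut, and the axes are right-handed (so a half turn about y gives the same grasp; the last joint's range is limited). The gripper opens to 85 mm and grips with 20 to 120 N. Pads are 22 mm wide; open, the fingers measure 114 mm over their backs; the gripper's body (76 mm by 85 mm) begins 54 mm behind the grasp point. The pads swing forward as they close: fully open they stand 13 mm farther back than shut.
Start: joints at [-67.449, 29.874, -2.08, 91.645, 1.215, 58.505, -6.463], TCP at [279.61, 558.958, 256.291] pointing down, gripper open.
Joint ranges: [-166.77, 166.77], [-17.47, 122.26], [-85.68, 81.53], [9.62, 139.38], [-72.42, 252.41], [9.2, 110.78], [-144.41, 144.41]. Speed limits (degrees/s): [108.29, 108.29, 136.94, 136.94, 172.46, 172.46, 172.46].

INTERFACE

Orientations are given as a 3x3 rotation matrix whose columns are the frame's x, y, z axes.
In Python, from bench import * gives the robot as it stands. Calls block until the motion is done:
- movep(position, orientation): joint-space move of the TCP to a pose.
- line_to(position, vel=150, attitude=None, force_limit=None): straight line of the TCP; attitude=None keeps the orientation; vel is the mean speed in mm/s. With force_limit (N) it stops when the force on the tool has changed by that much, and returns True; else False.
- goto_joints(angles): joint-space move.
- command_gripper(opening, grip_force=None): finger opening in mm; grip_force is the grip in N (None keeps the last); returns when the fingers have stopped.
- sleep(seconds).
- solve_ik(position, orientation): joint angles nearest the present ones, or None.
- read_state(): the state.
- read_camera(name): name is "scene" or "side" or "wrist"; returns a dict with "color" (420x560x3 uint8, red, green, blue), "vertical_fov" (degrees; the focal length in pixels is half the picture's height over the tangent of half this angle, whatever the lens; pixels are square), "cx", "cy" (the principal point, pixels), "dist" ([k1, k2, p1, p2, k3] as OpenCV has them; the pictures are not rectified), "R" (3x3) and "t" (3): a world point X has camera coordinates R X + t. Camera axes: x right, y down, z forward; pixel columns grow to the right and rows downward; lengths in mm; the calibration is good to about 2 mm. A picture is of the moment at which its call begins. There is no depth.
A pose or a line that the arm cannot do raises PlanningError and nothing moves.
- close_job(): hands the job in, once; it reports no verdict.
The state is a dict: "clock": time; "q": joint angles; "joint_vel": joint speeds; "tau": joint torques, N m; "tcp_pos": TCP position; "ee_rot": TCP orientation; "ft_force": force on the tool from outside, world axes, zero at the start; "torque": the same for the moment, N m; "gripper_width": finger opening in mm.
Only numpy, scipy, OpenCV 4.12 (cv2) and the standard library are available. Lean on these libraries where they do the work, as an engineer would, in place of code of your own. Each camera call takes 0.05 s, during which the arm holds its last target. There are 200 camera calls.

## Working session

There is one attempt and no reset: what is moved stays moved. The work goes in short steps, each a Python script; the robot and the scene stay as the last script left them, time stands still between calls to the robot, and variables do not carry over. Pictures are saved under pics/ and viewed, about 8 in all and at most 12, crops included, and the job is handed in when it is done.

```bash
mkdir -p pics; ls; cat > h.py <<'E'
from bench import *
import numpy as np, cv2
def K(c):
    f=210/np.tan(np.radians(c["vertical_fov"])/2)
    return np.array([[f,0,c["cx"]],[0,f,c["cy"]],[0,0,1.]])
def ray(c,uv):
    R=np.array(c["R"]);t=np.array(c["t"])
    p=cv2.undistortPoints(np.array(uv,float).reshape(-1,1,2),K(c),np.array(c["dist"],float)).reshape(-1,2)
    d=np.c_[p,np.ones(len(p))]@R
    return -R.T@t,d
def onplane(c,uv,z):
    o,d=ray(c,uv); s=(z-o[2])/d[:,2]
    return o+d*s[:,None]
def proj(c,X):
    R=np.array(c["R"]);t=np.array(c["t"],float)
    return cv2.projectPoints(np.array(X,float).reshape(-1,1,3),cv2.Rodrigues(R)[0],t,K(c),np.array(c["dist"],float))[0].reshape(-1,2)
def save(c,n): cv2.imwrite(n,cv2.cvtColor(c["color"],cv2.COLOR_RGB2BGR))
E
python3 - <<'E'
from h import *
import pickle
for n in ("scene","side","wrist"):
    c=read_camera(n); pickle.dump(c,open(n+".pkl","wb")); save(c,f"pics/{n}0.png")
    R=np.array(c["R"]); print(n,(-R.T@np.array(c["t"])).round(),R[2].round(2),c["vertical_fov"])
s=read_state();print(s["clock"],np.round(s["ee_rot"],3),s["ft_force"])
E
```

```text
pics
scene [ 46. 543. 581.] [ 0.57 -0.62 -0.54] 57.32680527987426
side [-45. 903. 563.] [ 0.5  -0.77 -0.39] 49.45065614020684
wrist [208. 594. 375.] [ 0.28 -0.14 -0.95] 63.33617560606529
0.15 [[ 0.894 -0.     0.447]
 [-0.447 -0.001  0.894]
 [ 0.    -1.    -0.001]] [-0.56909802 -0.19589766 -0.13461449]
```

View pics/scene0.png

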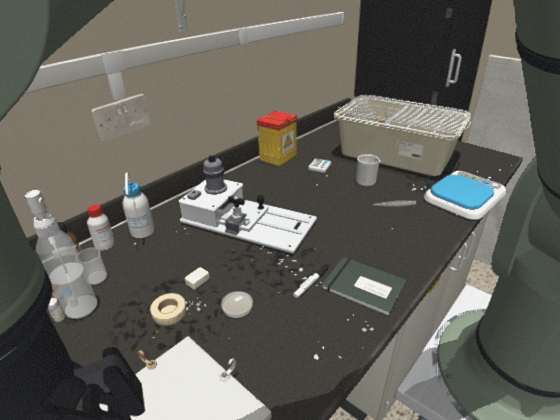

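View pics/side0.png

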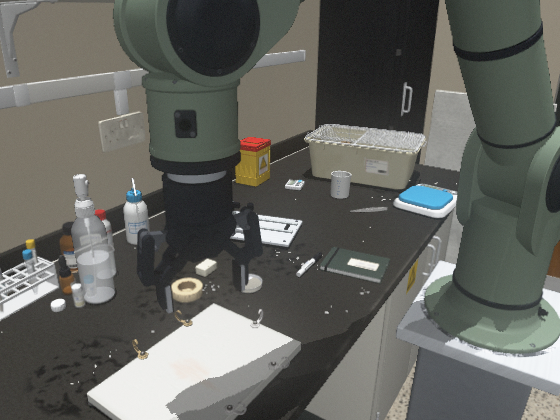

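The scene view shows the scanner at about (250,215), with the barrel at (213,175), the knob at (238,215) and the post at (261,202). The wax block is at (197,277), the tape at (169,309) and the dish at (237,304). In the side view the gripper hides most of the scanner.

```bash
python3 - <<'E'
from h import *
import pickle
c=pickle.load(open("scene.pkl","rb")); im=cv2.cvtColor(c["color"],cv2.COLOR_RGB2BGR)
cv2.imwrite("pics/crop1.png",cv2.resize(im[145:325,150:330],(720,720),interpolation=cv2.INTER_CUBIC)[:600])
for n,uv,z in [("plateR",(316,219),8),("plateFront",(293,251),8),("plateL",(181,216),8),("block",(197,274),22),("knob",(236,212),90),("post",(261,199),64),("barrel",(213,162),169),("tape",(169,309),10),("dish",(237,303),10),("marker",(307,285),8)]:
    print(n,onplane(c,[uv],z).round(0))
w=pickle.load(open("wrist.pkl","rb"));
E
```

```text
plateR [[ 536. -138.    8.]]
plateFront [[498.   3.   8.]]
plateL [[826.  83.   8.]]
block [[594. 209.  22.]]
knob [[627.  55.  90.]]
post [[653. -54.  64.]]
barrel [[744.  15. 169.]]
tape [[567. 303.  10.]]
dish [[477. 203.  10.]]
marker [[403.  71.   8.]]
```

View pics/crop1.png

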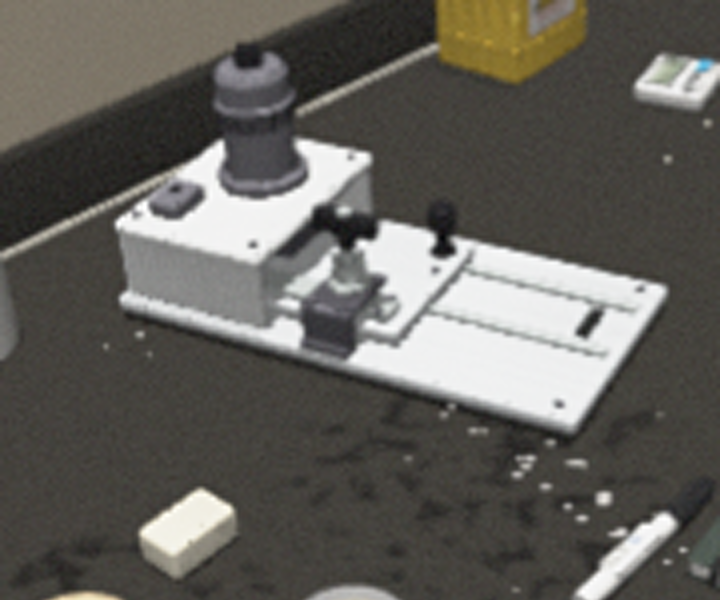

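View pics/wrist0.png

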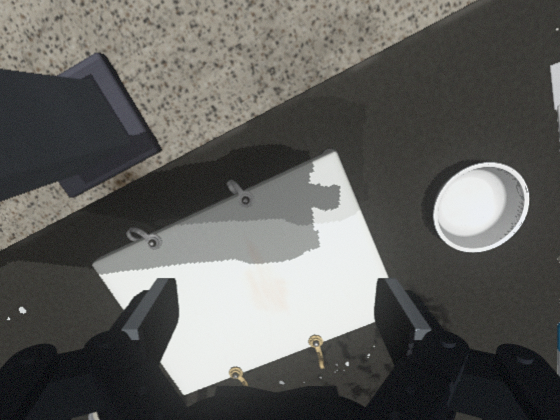

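The crop puts the plate corners at scene pixels (180,221), (294,252) and (316,218), the bar at (236,200), the post at (260,199), and the wax block near (197,278). The wrist view shows only the white board and an empty area. Next I'll compute the stand pose and move the wrist camera over the scanner.

```bash
cat >> h.py <<'E'
def tool(deg):
    a=np.radians(deg); c,s=np.cos(a),np.sin(a)
    return np.array([[c,0,-s],[s,0,c],[0,-1,0.]])   # tool x at yaw deg, y down, z=jaw
E
python3 - <<'E'
from h import *
import pickle
c=pickle.load(open("scene.pkl","rb"))
for n,uv,z in [("R",(316.5,217.5),8),("F",(293.7,251),8),("L",(180.5,219.5),8),("knob",(236.2,200.5),90),("post",(260.5,198.75),54),("block",(197,273),22)]:
    print(n,onplane(c,[uv],z).round(0))
k=onplane(c,[(236.2,200.5)],90)[0]
for y in (14,-69,194,111): 
    q=solve_ik([k[0],k[1],101],tool(y)); print(y,None if q is None else np.round(q))
movep([k[0]-60,k[1]-10,290],tool(14))
w=read_camera("wrist");pickle.dump(w,open("w1.pkl","wb"));save(w,"pics/w1.png");s=read_camera("scene");pickle.dump(s,open("s1.pkl","wb"));save(s,"pics/s1.png")
print(read_state()["clock"],read_state()["ft_force"])
E
```

```text
R [[ 540. -145.    8.]]
F [[496.   2.   8.]]
L [[813.  95.   8.]]
knob [[665.  20.  90.]]
post [[667. -66.  54.]]
block [[597. 207.  22.]]
14 [-3. 44. -6. 91.  5. 45. 93.]
-69 [-17.  45.  16.  92. -16.  45.  27.]
194 [-28.  49.  34.  93. -35.  49. -55.]
111 [ -42.   68.   70.   93.  -68.   70. -115.]
2.5333 [ 0.69765149 -0.44702184 -0.1709348 ]
```

View pics/w1.png

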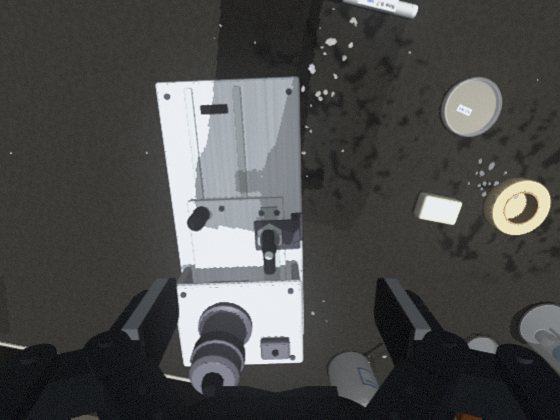

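The wrist view shows the whole scanner: plate front corners at (157,84) and (299,78), post at (199,218), T-handle near (269,250), wax block at (439,208). I'll enlarge the middle.

```bash
python3 - <<'E'
from h import *
import pickle
c=pickle.load(open("w1.pkl","rb")); im=cv2.cvtColor(c["color"],cv2.COLOR_RGB2BGR)
cv2.imwrite("pics/crop2.png",cv2.resize(im[185:305,170:320],(750,600),interpolation=cv2.INTER_CUBIC))
# plate / block masks
for n,uv,z in [("FR",(157,84),8),("FL",(299.5,78),8),("BL",(303,362),8),("hoodFL",(298.5,281),72),("hoodBL",(303,361),72)]: print(n,onplane(c,[uv],z).round(1))
m=((im.min(2)>150)).astype(np.uint8); m[:,:400]=0;m[:170]=0;m[245:]=0;m[:,480:]=0
cs,_=cv2.findContours(m,0,2); k=max(cs,key=cv2.contourArea); r=cv2.minAreaRect(k); print(r)
b=onplane(c,cv2.boxPoints(r),22); print(b.round(1), onplane(c,[r[0]],20).round(1))
R=np.array(c["R"]);print((-R.T@c["t"]).round(1))
E
```

```text
FR [[ 539.  -141.3    8. ]]
FL [[494.7   9.1   8. ]]
BL [[860.4 114.7   8. ]]
hoodFL [[702.4  60.6  72. ]]
hoodBL [[805.7  94.5  72. ]]
((440.1463317871094, 209.8170623779297), (38.76288604736328, 24.4450626373291), 12.094757080078125)
[[611.1 188.   22. ]
 [582.  182.9  22. ]
 [580.4 229.8  22. ]
 [609.7 236.1  22. ]] [[596.  210.2  20. ]]
[526.8  -9.2 408.7]
```

View pics/crop2.png

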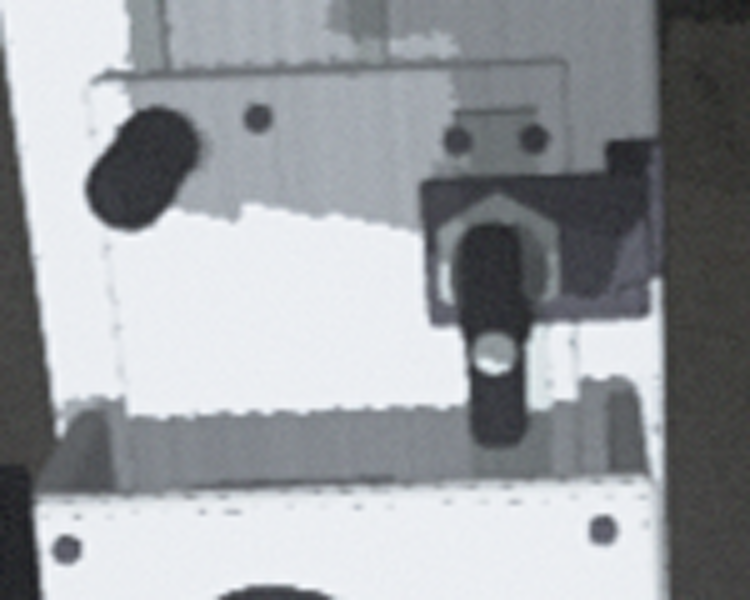

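```bash
python3 - <<'E'
from h import *
import pickle
c=pickle.load(open("w1.pkl","rb"))
P=lambda u,v,z: onplane(c,[(170+u/5,185+v/5)],z)[0]
kn=P(493,353,98.5); po=P(130,188,64.5)
b0,b1=P(498,445,96),P(490,226,82)
print("knob",kn.round(1),"post",po.round(1),"bar ends",b0.round(1),b1.round(1),np.degrees(np.arctan2(*(b0-b1)[1::-1])))
h=[P(33,497,72),P(650,480,72)]; d=h[1]-h[0]; print("hood front",np.round(h,1),np.hypot(*d[:2]),np.degrees(np.arctan2(-d[0],d[1])))
sf=[P(95,75,28.5),P(565,60,28.5)]; d=sf[1]-sf[0]; print("sled front",np.round(sf,1),np.hypot(*d[:2]),np.degrees(np.arctan2(-d[0],d[1])))
# plate-side estimate: local points (mm) vs world, rigid fit
L=np.array([[-170,-62],[-170,94],[0,55]]);
W=np.array([onplane(c,[(157,84)],8)[0],onplane(c,[(299.5,78)],8)[0],kn])[:,:2]
lc,wc=L.mean(0),W.mean(0);U,S,V=np.linalg.svd((L-lc).T@(W-wc));R=V.T@U.T
t=wc-R@lc;print(np.degrees(np.arctan2(R[1,0],R[0,0])),t,(L@R.T+t-W).round(1))
print("post local",R.T@(po[:2]-t))
# scene check of the knob
s=pickle.load(open("s1.pkl","rb"))
print(proj(pickle.load(open("scene.pkl","rb")),[kn,po,np.r_[R@[-170,94]+t,8]]))
E
```

```text
knob [668.4  18.7  98.5] post [665.3 -62.9  64.5] bar ends [689.3  24.8  96. ] [648.4  12.8  82. ] 16.348022422204306
hood front [[739.6 -70.   72. ]
 [701.9  62.2  72. ]] 137.44301422490668 15.907427041047915
sled front [[654.4 -81.2  28.5]
 [624.3  23.5  28.5]] 108.90713460316388 16.032276671397884
16.34343654033768 [684.26720773 -33.78797093] [[-0.4  0.2]
 [-0.  -0.5]
 [ 0.4  0.3]]
post local [-26.3764074 -22.5742953]
[[235.17525044 196.91482408]
 [259.85668172 195.99203274]
 [292.42043626 252.73281506]]
```

```bash
python3 - <<'E'
from h import *
K0=np.array([668.4,18.7]); T=tool(16.3)
command_gripper(45,60)
movep([*K0,150],T)
print("hit",line_to([*K0,101],vel=60,force_limit=6))
f0=np.array(read_state()["ft_force"]);print(f0.round(2),np.round(read_state()["tcp_pos"],1))
command_gripper(0,60); sleep(.2)
s=read_state();print("grip",s["gripper_width"],np.round(s["ft_force"],2),s["clock"])
c=read_camera("wrist");save(c,"pics/w2.png")
E
```

```text
hit False
[ 0.37 -0.    0.78] [668.6  18.7 101.3]
grip 10.809982840099137 [-0.55  0.42  6.36] 5.2417
```

View pics/w2.png

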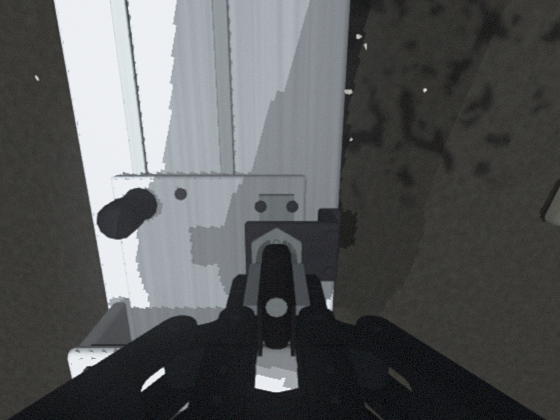

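The bar is gripped centrally, with the button at (276,307) between the pads. The width reads 10.8 mm. Now I'll lift by feel.

```bash
python3 - <<'E'
from h import *
p=np.array(read_state()["tcp_pos"]); log=[]; prev=None; z=p[2]
for i in range(44):
    dz=2.0 if i<4 else 0.4
    z+=dz; h=line_to([p[0],p[1],z],vel=12,force_limit=8 if i<4 else 4)
    s=read_state(); f=s["ft_force"][2]; log.append((round(s["tcp_pos"][2]-p[2],2),round(f,1)))
    if i>=4 and (h or (prev is not None and f-prev<-1.5) or f<-19): break
    prev=f if i>=4 else None
print(log,h,np.round(s["ft_force"],1),s["gripper_width"],s["clock"])
E
```

```text
[(np.float64(0.13), np.float64(-5.6)), (np.float64(3.73), np.float64(-8.4)), (np.float64(5.96), np.float64(-9.2)), (np.float64(8.0), np.float64(-10.2)), (np.float64(8.35), np.float64(-10.6)), (np.float64(8.77), np.float64(-10.7)), (np.float64(9.18), np.float64(-9.6)), (np.float64(9.6), np.float64(-11.3))] False [ -0.1  -0.1 -11.3] 10.782337299075444 7.6083
```

```bash
python3 - <<'E'
from h import *
z0=101.3
p=np.array(read_state()["tcp_pos"]); z=p[2]; log=[]
while z-z0<22:
    z+=0.4; h=line_to([p[0],p[1],z],vel=12,force_limit=5)
    sleep(.03); s=read_state(); f=s["ft_force"][2]; l=s["tcp_pos"][2]-z0; log.append((round(float(l),2),round(float(f),1)))
    if h or f < -(6.9+0.42*l)-2.2: break
print(log,h,np.round(s["ft_force"],1),s["gripper_width"],s["clock"])
E
```

```text
[(10.12, -10.9), (10.51, -10.6), (10.9, -10.5), (11.32, -11.9), (11.73, -11.4), (12.13, -12.4), (12.51, -11.6), (12.94, -11.1), (13.35, -11.4), (13.74, -11.8), (14.09, -11.2), (14.53, -12.6), (14.92, -12.0), (15.27, -13.0), (15.42, -19.9)] False [  1.1  -0.  -19.9] 10.71800384380846 11.8583
```

Top stop felt at 15.3 mm: the force jumped from −13 to −20 N. I'll back off 1 mm and turn in steps while watching the moment.

```bash
python3 - <<'E'
from h import *
K0=np.array([668.4,18.7]); z=101.3+14.35
p=read_state()["tcp_pos"]
line_to([p[0],p[1],z],vel=15)
s=read_state();print(np.round(s["tcp_pos"],2),np.round(s["ft_force"],1),np.round(s["torque"],2),s["clock"])
for a in [5,12,24,36,48,60,72,83]:
    h=line_to([p[0],p[1],z],vel=40,attitude=tool(16.3-a),force_limit=9)
    s=read_state();R=np.array(s["ee_rot"]);print(a,h,np.degrees(np.arctan2(R[1,0],R[0,0])).round(1),np.round(s["ft_force"],1),np.round(s["torque"],2),round(s["clock"],2),np.round(s["tcp_pos"],1))
    if h or abs(s["torque"][2])>.35: break
E
```

```text
[668.57  18.7  115.85] [  0.2   0.6 -11.7] [-0.   -0.13 -0.05] 12.1083
5 False 11.4 [ -0.2   0.2 -11.8] [-0.12 -0.11 -0.01] 12.36 [668.5  18.7 115.8]
12 False 4.6 [  0.9   0.  -11. ] [-0.13 -0.11  0.  ] 12.63 [668.5  18.8 115.7]
24 False -7.3 [  0.6   0.  -11.7] [-0.04 -0.14  0.01] 12.99 [668.5  18.8 115.6]
36 False -19.3 [  0.7  -0.2 -11.7] [-0.03 -0.2   0.02] 13.35 [668.5  18.8 115.6]
48 False -31.3 [  1.7   0.3 -13.1] [ 0.02 -0.25 -0.06] 13.71 [668.5  18.8 115.6]
60 False -43.3 [  0.7   0.2 -12.3] [ 0.04 -0.22 -0.01] 14.07 [668.5  18.7 115.6]
72 False -55.3 [  0.5   0.3 -12.5] [ 0.06 -0.36 -0.  ] 14.43 [668.5  18.8 115.6]
83 False -66.3 [  1.1   0.8 -11.6] [ 0.04 -0.3  -0.  ] 14.77 [668.5  18.7 115.6]
```

```bash
python3 - <<'E'
from h import *
import pickle
p=np.array(read_state()["tcp_pos"]); log=[]
for i in range(1,10):
    z=p[2]-0.5*i; line_to([p[0],p[1],z],vel=15)
    s=read_state(); log.append((round(float(s["tcp_pos"][2]-101.3),2),round(float(s["ft_force"][2]),1)))
    if s["ft_force"][2]>-3.5: break
print(log)
command_gripper(40); sleep(.1)
s=read_state();print(np.round(s["ft_force"],1),s["clock"])
line_to([p[0],p[1],185],vel=200)
line_to([p[0]-70,p[1]-30,260],vel=300,attitude=tool(16.3)); sleep(.1)
c=read_camera("wrist");pickle.dump(c,open("w3.pkl","wb"));save(c,"pics/w3.png");print(read_state()["clock"])
E
```

```text
[(13.83, -11.2), (13.29, -11.4), (12.79, -11.0), (12.3, -11.6), (11.78, -12.1), (11.26, -11.3), (10.97, -8.0), (10.7, -1.1)]
[-0.2 -0.4 -0.3] 17.2583
19.525
```

View pics/w3.png

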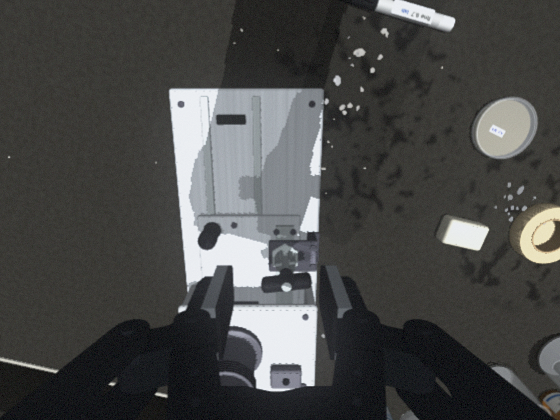

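The handle is parked, with the bar now lying across at (287,282), and the release reads zero force. Next is the sled: I'll cage the post between the jaws along the stand's x axis, leaving y free.

```bash
python3 - <<'E'
from h import *
import pickle
c=pickle.load(open("w3.pkl","rb")); print(onplane(c,[(206.5,240)],64.5),onplane(c,[(287,286.5)],109))
P0=np.array([665.3,-62.9]); X=np.array([np.cos(np.radians(16.3)),np.sin(np.radians(16.3))])
T=tool(16.3-90)
command_gripper(45,20)
movep([*P0,135],T)
h=line_to([*P0,62],vel=80,force_limit=6); print("down",h,read_state()["tcp_pos"])
if not h:
    command_gripper(23,20); sleep(.1); s=read_state(); print(s["gripper_width"],np.round(s["ft_force"],1),s["clock"])
    h=line_to([*(P0-15*X),62],vel=30,force_limit=10); s=read_state(); print(h,np.round(s["ft_force"],1),s["clock"])
    c=read_camera("scene"); save(c,"pics/s4.png")
E
```

```text
[[664.37225993 -63.98718171  64.5       ]] [[667.58005442  19.21200391 109.        ]]
down False [665.61047245 -62.96046623  62.52763212]
23.343548113118107 [ 1.3 -0.3  1. ] 22.4167
False [ 0.2 -0.6  0. ] 23.0667
```

```bash
python3 - <<'E'
from h import *
P0=np.array([665.3,-62.9]); X=np.array([np.cos(np.radians(16.3)),np.sin(np.radians(16.3))])
h=line_to([*(P0-155*X),62],vel=70,force_limit=10); s=read_state(); print(h,np.round(s["ft_force"],1),s["clock"])
c=read_camera("scene"); im=cv2.cvtColor(c["color"],cv2.COLOR_RGB2BGR)
cv2.imwrite("pics/s5.png",cv2.resize(im[130:300,150:350],(800,600)[:2],interpolation=cv2.INTER_CUBIC))
E
```

```text
False [ 0.8 -0.8  1.3] 25.2667
```

View pics/s5.png

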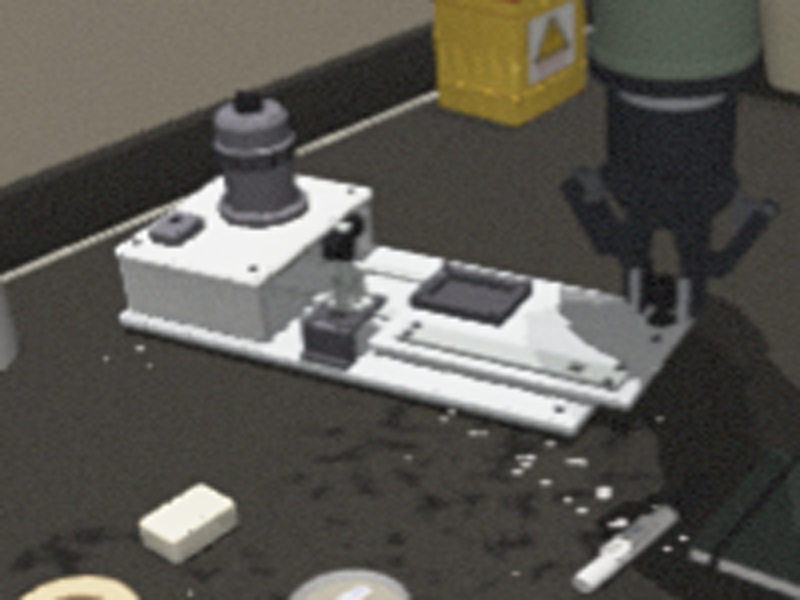

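The sled has followed the gripper and the dark pocket is now exposed at (470,290) in this crop. I'll finish the last stretch gently.

```bash
python3 - <<'E'
from h import *
import pickle
P0=np.array([665.3,-62.9]); X=np.array([np.cos(np.radians(16.3)),np.sin(np.radians(16.3))])
fs=[];d=155
f0=np.mean([read_state()["ft_force"] for _ in range(3)],0)
while d<179:
    d+=2; h=line_to([*(P0-d*X),62],vel=12,force_limit=5); s=read_state(); f=float((np.array(s["ft_force"])[:2]-f0[:2])@X); fs.append((d,round(f,1)))
    if h or f>5: break
print(fs,h,round(float((P0-np.array(s["tcp_pos"])[:2])@X),2),s["clock"])
sleep(.3)
p=np.array(s["tcp_pos"]); line_to([*(p[:2]-X*0+X*1.5),62],vel=20)
p=np.array(read_state()["tcp_pos"])
line_to([p[0],p[1],110],vel=150)
# look at pocket from above
line_to([*(P0-130*X+20*np.array([-X[1],X[0]])-30*X),230],vel=300,attitude=tool(16.3)); sleep(.1)
c=read_camera("wrist");pickle.dump(c,open("w6.pkl","wb"));save(c,"pics/w6.png");print(read_state()["clock"],read_state()["tcp_pos"])
for y in (16.3-14,): pass
E
```

```text
[(157, 0.7), (159, 0.8), (161, 0.1), (163, -0.8), (165, 0.6), (167, -0.0), (169, -0.2), (171, 3.0)] True 170.04 27.7583
30.6417 [506.03678528 -88.59423244 229.78678606]
```

View pics/w6.png

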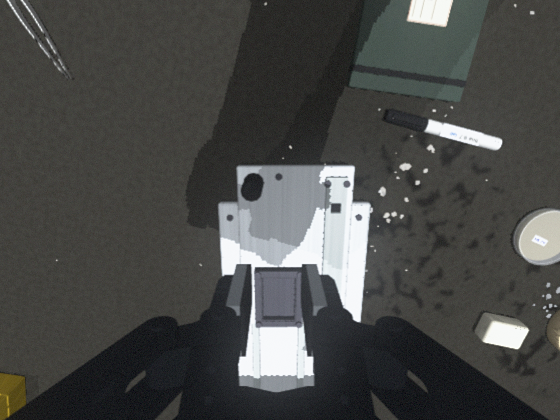

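End stop felt at 170.0 mm of travel with about a 5 N change. The pocket shows at (279,296), close to the fingers in this view. I'll take one cleaner view on the way to the block.

```bash
python3 - <<'E'
from h import *
import pickle
X=np.array([np.cos(np.radians(16.3)),np.sin(np.radians(16.3))]);Y=np.array([-X[1],X[0]])
O=np.array([684.3,-33.8])
movep([*(O-60*X+70*Y),250],tool(16.3)); sleep(.1)
c=read_camera("wrist");pickle.dump(c,open("w7.pkl","wb"));print(read_state()["clock"])
im=cv2.cvtColor(c["color"],cv2.COLOR_RGB2BGR);save(c,"pics/w7.png")
old=pickle.load(open("w6.pkl","rb")); pc=onplane(old,[(279,296)],34)[0]; u,v=proj(c,[pc])[0].astype(int); print(pc,u,v)
u0,v0=max(u-45,0),max(v-45,0)
cr=cv2.resize(im[v0:v0+90,u0:u0+90],(540,540),interpolation=cv2.INTER_CUBIC)
bx,by=proj(c,[[596,210,11]])[0].astype(int); print(bx,by,u0,v0)
b=im[max(by-25,0):by+25,max(bx-25,0):bx+25]; bl=cv2.resize(b,None,fx=5,fy=5)
cv2.imwrite("pics/crop7.png",np.hstack([cr,np.pad(bl,((0,540-bl.shape[0]),(0,250-bl.shape[1]),(0,0)))]))
E
```

```text
31.4333
[612.74411178 -54.21475843  34.        ] 207 174
446 221 162 129
```

View pics/crop7.png

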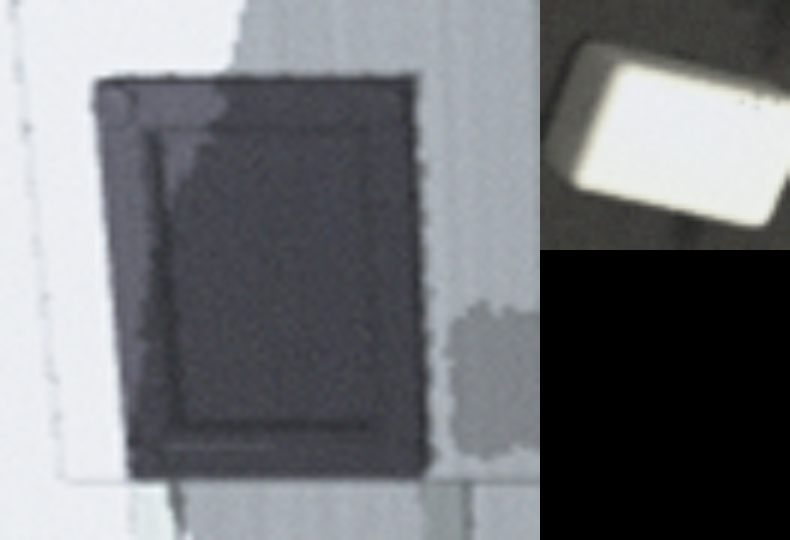

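```bash
python3 - <<'E'
from h import *
import pickle
c=pickle.load(open("w7.pkl","rb"))
X=np.array([np.cos(np.radians(16.3)),np.sin(np.radians(16.3))]);Y=np.array([-X[1],X[0]]);O=np.array([684.3,-33.8])
P=lambda u,v,z: onplane(c,[(162+(u+.5)/6-.5,129+(v+.5)/6-.5)],z)[0]
loc=lambda p: np.array([(p[:2]-O)@X,(p[:2]-O)@Y])
t,b,r,l=[loc(P(*a)) for a in [(258,75,28.5),(280,477,38.5),(421,275,28.5),(112,275,38.5)]]
print("x",t[0],b[0],"y",r[1],l[1]); ctr=np.array([(t[0]+b[0])/2,(r[1]+l[1])/2]); print("pocket local",ctr,"size",b[0]-t[0],r[1]-l[1],"world",O+ctr[0]*X+ctr[1]*Y)
# edges' yaw: right edge z28.5 , left edge z38.5
for a,bb,z in [((415,75),(428,475),28.5),((95,80),(130,478),38.5)]:
    d=P(*bb,z)-P(*a,z); print("yaw",np.degrees(np.arctan2(d[1],d[0])))
im=c["color"];g=im.min(2);m=(g>165).astype(np.uint8);mm=np.zeros_like(m);mm[190:255,415:480]=m[190:255,415:480]
cs,_=cv2.findContours(mm,0,2);k=max(cs,key=cv2.contourArea)
W=onplane(c,k.reshape(-1,2),22)[:,:2].astype(np.float32)
(cx,cy),sz,a=cv2.minAreaRect(W);q=cv2.boxPoints(((cx,cy),sz,a));e=[q[1]-q[0],q[2]-q[1]];L=max(e,key=np.linalg.norm)
print("block",cx,cy,sz,"long yaw",np.degrees(np.arctan2(L[1],L[0])))
E
```

```text
x -106.25562709630897 -40.54955575581651 y 24.107096812553735 -25.146696755335984
pocket local [-73.40259143  -0.51979997] size 65.70607134049246 49.253793567889716 world [613.99369485 -54.90057053]
yaw 15.849272293259327
yaw 16.30268270419882
block 595.7833862304688 209.1282501220703 (28.71229362487793, 44.59120559692383) long yaw -87.01176
```

Pocket outline measures 65.7 × 49.3 mm, against the expected 65.5 × 49.5. Its centre is at world (614.0, −54.9). The block is at (595.8, 209.1) with its long side at yaw −87°. Now I'll pick it.

```bash
python3 - <<'E'
from h import *
B=np.array([595.8,209.1]);C=np.array([614.0,-54.9])
T=tool(-87)
print(np.round(solve_ik([*B,34],T)),np.round(solve_ik([*C,70],tool(16.2))))
command_gripper(50,25)
movep([*B,120],T)
h=line_to([*B,34],vel=100,force_limit=6);print(h)
if not h:
    command_gripper(0,25);sleep(.1);s=read_state();print(s["gripper_width"],np.round(s["ft_force"],1),np.round(s["tcp_pos"],1),s["clock"])
    line_to([*B,170],vel=200)
    movep([*C,150],tool(16.2));line_to([*C,100],vel=100);sleep(.15)
    s=read_state();print(s["gripper_width"],np.round(s["ft_force"],1),np.round(s["tcp_pos"],1),s["clock"])
    import pickle
    for n in("wrist","scene"):
        c=read_camera(n);pickle.dump(c,open(n+"8.pkl","wb"));save(c,f"pics/{n}8.png")
E
```

```text
[-38.  50.  21.  99. -27.  37.   1.] [ -2.  43.   2. 100.  -2.  37. 108.]
False
29.10253852113717 [-0.7  0.   6. ] [596.2 209.3  34.8] 34.8583
29.37075483028905 [-0.2 -0.4 -0.7] [614.4 -54.9 100.7] 38.2083
```

```bash
python3 - <<'E'
import cv2,numpy as np
a=cv2.imread("pics/wrist8.png");b=cv2.imread("pics/scene8.png")
a=cv2.resize(a[200:400,180:380],(400,400),interpolation=2);b=cv2.resize(b[150:270,190:310],(400,400),interpolation=2)
cv2.imwrite("pics/c8.png",np.hstack([a,b]))
E
```

```text
(no output)
```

View pics/c8.png

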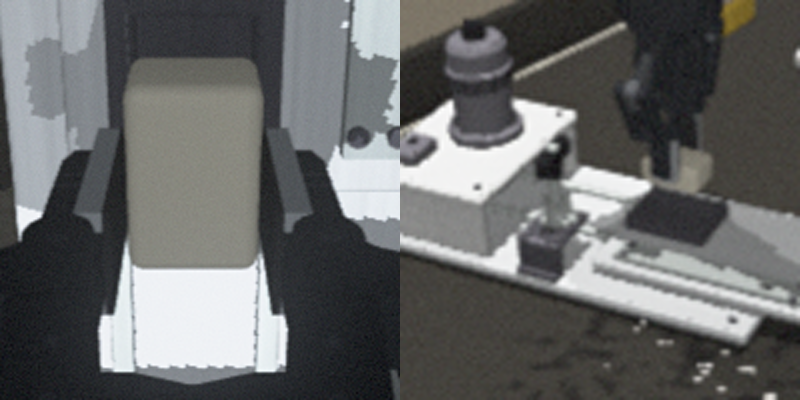

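```bash
python3 - <<'E'
from h import *
import pickle
c=pickle.load(open("wrist8.pkl","rb"))
P=lambda u,v,z: onplane(c,[(180+(u+.5)/2-.5,200+(v+.5)/2-.5)],z)[0][:2]
X=np.array([np.cos(np.radians(16.2)),np.sin(np.radians(16.2))]);Y=np.array([-X[1],X[0]])
t=np.array([614.4,-54.9])
for n,p in [("near bottom",P(194,58,65.9)),("near top",P(194,87,87.9)),("far top",P(194,268,87.9)),("L top",P(126,170,87.9)),("R top",P(262,170,87.9))]:
    print(n,((p-t)@X).round(1),((p-t)@Y).round(1))
E
```

```text
near bottom -23.2 0.2
near top -25.0 0.2
far top 19.9 0.3
L top -5.4 -14.6
R top -5.5 15.0
```

Block is held level and square. It sits about 1–2 mm towards −x in the grip by this view, 0 by the earlier one. I'll split the difference and descend by feel.

```bash
python3 - <<'E'
from h import *
X=np.array([np.cos(np.radians(16.2)),np.sin(np.radians(16.2))])
C=np.array([614.0,-54.9])+0.8*X
line_to([*C,76],vel=60)
f0=np.array(read_state()["ft_force"])
h=line_to([*C,64],vel=15,force_limit=4);s=read_state();d=np.array(s["ft_force"])-f0
print(h,np.round(s["tcp_pos"],2),"dF local",(d[:2]@X).round(1),(d[:2]@[-X[1],X[0]]).round(1),d[2].round(1),np.round(s["torque"],2),s["clock"])
E
```

```text
True [614.94 -54.59  65.2 ] dF local 0.4 0.1 8.4 [ 0.11 -0.02 -0.02] 39.55
```

Contact came at TCP z 65.2, which puts the block's bottom at 30.4 mm, the pocket floor. I'll release and check.

```bash
python3 - <<'E'
from h import *
import pickle
X=np.array([np.cos(np.radians(16.3)),np.sin(np.radians(16.3))]);Y=np.array([-X[1],X[0]]);O=np.array([684.3,-33.8])
command_gripper(42);sleep(.1)
p=read_state()["tcp_pos"];line_to([p[0],p[1],160],vel=150)
movep([*(O-60*X+30*Y),250],tool(16.3));sleep(.15)
c=read_camera("wrist");pickle.dump(c,open("w9.pkl","wb"));save(c,"pics/w9.png");print(read_state()["clock"],read_state()["ft_force"])
u,v=proj(c,[[614,-54.9,52]])[0].astype(int)
im=cv2.cvtColor(c["color"],cv2.COLOR_RGB2BGR);u0,v0=u-45,v-50;print(u0,v0)
cv2.imwrite("pics/c9.png",np.hstack([cv2.resize(im[v0:v0+100,u0:u0+90],(540,600),interpolation=2),cv2.resize(im[150:350,230:317],(260,600))]))
E
```

```text
41.3833 [ 0.24112396  0.24906088 -0.13162674]
199 129
```

No more pictures can be viewed, so I'll check numerically: the block top face in w9, cast onto the expected height of 52.5 mm, and the T-bar's direction.

```bash
python3 - <<'E'
from h import *
import pickle
c=pickle.load(open("w9.pkl","rb"));im=c["color"].astype(int)
X=np.array([np.cos(np.radians(16.3)),np.sin(np.radians(16.3))]);Y=np.array([-X[1],X[0]]);O=np.array([684.3,-33.8])
loc=lambda w: np.c_[(w-O)@X,(w-O)@Y]
u,v=proj(c,[[614,-54.9,52]])[0].astype(int)
sub=im[v-45:v+46,u-40:u+41]
print("centre colour",im[v,u]); 
for y in range(0,91,5): print("".join("#" if (p.min()<70) else ("o" if p[0]-p[2]>15 else ("." if p.min()>150 else "-")) for p in sub[y,::2]))
m=((sub[...,0]-sub[...,2]>15)&(sub[...,0]>60)).astype(np.uint8);m=cv2.morphologyEx(m,cv2.MORPH_OPEN,np.ones((3,3),np.uint8))
cs,_=cv2.findContours(m,0,2);k=max(cs,key=cv2.contourArea).reshape(-1,2)+[u-40,v-45]
l=loc(onplane(c,k,52.5)[:,:2]).astype(np.float32);print("block top rect, local",cv2.minAreaRect(l),"bbox",l.min(0),l.max(0))
# T-bar : dark pixels near the expected top
kx,ky=proj(c,[[668.4,18.7,106]])[0].astype(int);w=im[ky-35:ky+36,kx-35:kx+36];m=(w.max(2)<48).astype(np.uint8)
cs,_=cv2.findContours(m,0,2);k=max(cs,key=cv2.contourArea).reshape(-1,2)+[kx-35,ky-35]
print("bar local",cv2.minAreaRect(loc(onplane(c,k,105)[:,:2]).astype(np.float32)))
E
```

```text
centre colour [171 171 158]
.....................................----
....................................-----
.......-###########-#######-#-####-.-----
.......-####-##-#################-.------
.-.....-##-##----------------#####-------
.-.....-####-..o...........--#####-------
.-......-###--.............--#####-------
........-###--.............--#####-------
.-......-###--............---#####-------
........-###--...........----#####-------
........-###--..--...--.-----#####-------
..-.....-####----------------#####-------
..-.....-####----------------#####-------
.........####----------------#####-------
.........#########################-------
...-.....----------------###-#####-------
........-----.............---------------
.........----..............--------------
.........----...............-------------Traceback (most recent call last):
  File "<stdin>", line 11, in <module>
ValueError: max() iterable argument is empty
```

```bash
python3 - <<'E'
from h import *
import pickle
c=pickle.load(open("w9.pkl","rb"));im=c["color"].astype(int)
X=np.array([np.cos(np.radians(16.3)),np.sin(np.radians(16.3))]);Y=np.array([-X[1],X[0]]);O=np.array([684.3,-33.8])
loc=lambda w: np.c_[(w-O)@X,(w-O)@Y]
u,v=proj(c,[[614,-54.9,52]])[0].astype(int)
m=(im.min(2)>80).astype(np.uint8);n,lab,st,ce=cv2.connectedComponentsWithStats(m,connectivity=4);k=lab[v,u];print(st[k])
cs,_=cv2.findContours((lab==k).astype(np.uint8),0,2);p=max(cs,key=cv2.contourArea).reshape(-1,2)
print("block local",cv2.minAreaRect(loc(onplane(c,p,52.5)[:,:2]).astype(np.float32)))
col=im[v-45:v+46,u].min(1);row=im[v,u-40:u+41].min(1);print(col.tolist(),row.tolist())
kx,ky=proj(c,[[668.4,18.7,106]])[0].astype(int)
for y in range(-24,25,3): print("".join("#" if q.max()<60 else "." for q in im[ky+y,kx-36:kx+37:2]))
s=read_state();print(s["gripper_width"],np.round(s["ft_force"],1))
E
```

```text
[ 227  152   34   50 1606]
block local ((-76.12865447998047, -0.43965816497802734), (30.49518394470215, 46.755943298339844), 89.8108139038086)
[169, 170, 170, 169, 170, 171, 167, 162, 112, 60, 63, 66, 67, 66, 72, 66, 62, 65, 83, 98, 111, 135, 148, 158, 166, 160, 162, 164, 163, 162, 163, 160, 163, 163, 163, 159, 162, 160, 158, 159, 158, 158, 161, 158, 159, 158, 159, 157, 160, 158, 156, 137, 129, 125, 126, 123, 126, 124, 120, 124, 122, 122, 123, 122, 124, 123, 116, 107, 72, 56, 62, 58, 60, 67, 60, 80, 126, 168, 170, 170, 172, 169, 166, 170, 169, 168, 167, 168, 170, 166, 170] [161, 168, 159, 149, 153, 166, 163, 163, 164, 164, 167, 164, 166, 163, 162, 147, 103, 69, 65, 69, 67, 66, 64, 58, 87, 127, 148, 152, 156, 156, 154, 159, 157, 154, 155, 159, 156, 158, 161, 157, 158, 161, 167, 162, 159, 161, 161, 162, 162, 163, 149, 130, 125, 124, 119, 106, 82, 64, 56, 53, 53, 60, 58, 55, 59, 57, 59, 95, 131, 132, 133, 128, 128, 127, 130, 135, 130, 128, 126, 129, 127]
.....................................
.....................................
....................................#
...............#####.................
...............######..#######....###
.............#################.......
......########################.......
......###########....##########......
......#...######......#########......
......#.#.######......##########.....
.......#.#.###.............#####.....
...........................#####.....
...........................######....
...........................######....
...........................#######...
..........................########...
...........................########..
41.63087436164237 [ 0.2  0.2 -0.1]
```

```bash
python3 - <<'E'
from h import *
import pickle
c=pickle.load(open("w9.pkl","rb"))
X=np.array([np.cos(np.radians(16.3)),np.sin(np.radians(16.3))]);O=np.array([684.3,-33.8])
u,v=proj(c,[[614,-54.9,52]])[0].astype(int)
f=lambda i,z:(onplane(c,[(u,v-45+i)],z)[0][:2]-O)@X
n,fa=f(8.2,28.5),f(75.9,38.5);b=f(67.6,52.5)
pk=(n+fa)/2;bc=b-23;print("pocket x",n,fa,pk,"block centre x",bc,"diff",bc-pk)
if abs(pk+73.4)<2.5 and abs(bc-pk)<3: close_job();print("closed")
E
```

```text
pocket x -105.81022957514278 -39.556803896270075 -72.68351673570643 block centre x -75.20850005238012 diff -2.5249833166736835
the job is handed in; nothing more can be done
closed
```

The job is handed in and every step was carried out. No verdict was reported, and my last block-position check came out slightly worse than the pocket's play should allow.

- **Plunger:** I lifted it by feel and met the top stop at 15.3 mm, where the pull rose from about −13 to −20 N. I backed off 1 mm, turned it 83° with hardly any twisting moment, and lowered it into the notch at about 11 mm. After letting go, the wrist picture showed the bar lying across, still parked.
- **Sled:** I caged the pull post loosely and drew it out slowly. It met the end stop at 170.0 mm of travel, at about a 5 N force change. A later picture put the pocket within 1 mm of where it was then.
- **Wax block:** I gripped it across its 30 mm side and lowered it under a force limit. Contact came with its underside at about 30.4 mm, against a pocket floor of 30.5 mm. Afterwards its outline measured 46.8 × 30.5 mm and lay square to the sled to about 0.2°.
- **End state:** The robot was clear of everything, with about 0.3 N on the tool.

**Checks that disagreed:**
- The last picture put the block's centre 2.5 mm from the pocket's along x, but the pocket allows only 1.75 mm of play. I put this down to camera calibration (about 2 mm), since the force contact says the block is on the floor. It is still inside the 3.5 mm limit.
- I had used up the picture allowance, so the final check was numerical only and nobody looked at that last picture.
- I did not measure the bystanders again at the end. No path went near them, and no unexpected contact force was felt.

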